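# Refit a gas hob's burner caps and control knob and hold the knob down

## Task

This two-burner hob is being put back together for a spark check: set the large and the small burner cap each on its own burner so that it drops in and lies flat, and let go of it. Then turn the loose control knob to match the flat of the bare tap spindle (its pointer looks the same way as on the knob already fitted), push it fully onto the spindle and keep pressing it all the way down against the spring; finish while still holding it down. Leave the pliers and the roll of tape where they lie.

Things in the scene. Friction and masses are not known exactly. Their poses are not given: they have to be found in the camera images.
- hob: Stainless two-burner table hob, 250 (x) x 340 (y) mm, fixed; flat panel 58 mm above the table. Origin: centre of its underside, on the table; +x points to its back (away from the robot at yaw 0). Burners at local x = +15, y = +85 and -85 mm (which is which varies); two taps near the front edge at local x = -90, y = +55 and -55 mm (which is bare varies).
- burner_large_rim (a point): Centre of the top rim of the large burner's crown: aluminium ring on the hob, 58 mm outside diameter, open bore 41 mm, 18 mm high, rim 76 mm above the table. The bore takes the large cap's spigot. A white spark electrode (11 mm high) stands 10 mm behind the ring, on its hob +x side.
- burner_small_rim (a point): The same point of the small burner: ring 42 mm outside, bore 28 mm, 18 mm high, rim 76 mm above the table, electrode likewise.
- cap_large: Large burner cap, loose on the table right of the hob: dark disc 62 mm in diameter, under it a round spigot, 38 mm in diameter (1.5 mm slack all round in the bore), 9 mm long, foot tapered. It stands on the spigot, disc 9 to 19 mm up, 0.1 to 0.2 kg. Origin: centre of the spigot's underside, z up. Seated, the disc lies on the crown's rim, the origin 9 mm below it.
- cap_small: Small burner cap: disc 46 mm in diameter, spigot 25 mm in diameter (1.5 mm slack all round) and 9 mm long, same heights as the large one, about 0.08 kg. Origin: centre of the spigot's underside, z up. Seated, the origin is 9 mm below the small crown's rim.
- knob: Loose black knob, 50 g, on the table bar upwards: skirt 46 mm diameter, 18 mm high; on it a grip bar 13 mm wide, 44 long (along x), from 18 to 36 mm up. White line at the bar's pointer end = +x. Origin: centre of the underside, z up. Underside: D-shaped bore, 15 mm deep, flat on the +x side, 0.6 mm slack all round; goes on only with the pointer within 6 degrees of the spindle's +x.
- spindle_tip (a point): Centre of the top of the bare spindle: upright brass shaft 12 mm in diameter, one flat cut 2.5 mm from the axis, top 2 mm chamfered. The flat looks to this frame's +x, which is the hob's +x. It cannot turn. Tip 23 mm above the panel, 81 mm above the table, while not pressed; moves with the spindle. With the knob fully on, the knob's origin is 15 mm below the tip.
- spindle (a joint): How far the bare spindle is pressed down: 0 to 0.005 m (hard stop). A spring holds it up: it takes 5 N to start and 10 N to press fully.
- tap_fitted: The other tap, with an identical knob already fitted (top 44 mm above the panel, 102 mm above the table, pointer to the hob's +x), on a spring like the other's. Origin: its axis at panel height.
- pliers: Pliers, 164 mm long, lying loose on the left of the hob; leave them. Origin: centre of the underside.
- black_tape: Roll of black tape, 58 mm across, 19 mm high, lying loose to the right of the hob; not a burner cap, leave it. Origin: centre of its underside.
Mind the look-alikes: they are no part of the job. Leave any purple or turquoise look-alike of the cap_small alone.

How it is judged:
By the outcome, as a careful person would: the job done as asked, in the order asked, and still so for the second after the job is handed in, while the arm keeps its last pose, push and grip.
It also fails if it takes over 67 s, if anything falls off the work surface, if the arm or the gripper's body presses on something with over 40 N, if the wrist force passes 120 N, or if a joint passes its speed limit or range.

## Robot

A 6-joint arm with a two-finger parallel gripper is mounted at the origin on a cart in front of the work surface, level with it; the furniture and walls round the work are solid. World frame = base frame: x ahead of the robot, y to its left, z up, the work surface at z = 0. Lengths are in m, angles in rad, forces in N, time in s.
With the tool pointing down it reaches from about 0.35 to 0.775 m from the base axis. Payload 5.5 kg.
Tool frame: the origin (TCP) lies midway between the tips of the shut fingers; the grasp point (between the pads) lies 19 mm behind it (r.grip_depth is the distance from the TCP to the grasp point, in m); z points along the fingers, y is the line along which they close (so a half turn about z gives the same grasp; the last joint's range is limited). The gripper opens to 85 mm and grips with 20 to 120 N. Pads are 22 mm wide; open, the fingers measure 114 mm over their backs; the gripper's body (76 mm by 85 mm) begins 54 mm behind the grasp point. The pads swing forward as they close: fully open they stand 13 mm farther back than shut.
Start: joints at [-1.296, 0.313, 0.046, 1.304, 0, 1.431], TCP at [0.232, -0.526, 0.231] pointing down, gripper open.
Joint ranges: [-2.76, 2.76], [-0.86, 1.69], [-1.03, 1.26], [-2.2, 2.34], [-1.47, 1.5], [-3.14, 3.14]. Speed limits (rad/s): [2.57, 2.57, 3.14, 3.14, 3.14, 3.14].

## Interface

Orientations are given as a unit quaternion [x, y, z, w].
In Python, from cell import r gives the robot as it stands.
- The arm moves only by the tool pendant, called as name(argument=value, ...), one argument or row to a line, values as JSON. Schema: {"type":"object","properties":{"segments":{"type":"array","items":{"type":"array","items":{"type":"number"},"minItems":6,"maxItems":6},"minItems":1,"maxItems":8},"jaw":{"type":"number"},"only":{"type":"string"},"quiet":{"type":"boolean"},"lines":{"type":"string"}},"required":["segments"],"additionalProperties":false}. segments is a list of rows, 1 to 8 of them, each of 6 numbers: dx, dy, dz in m, then a rotation vector rx, ry, rz in rad; each row shifts and turns the commanded pose from where the row before left it, along the tool's axes as they then stand; what a row does not reach is not made up. A row lasts 1/12 s, in which the tool goes at most 0.0417 m and 0.125 rad, less where a joint would pass 70% of its speed; a pose out of reach is approached as far as the arm can. jaw is the finger opening in m, set as the call begins (left out keeps the last). The fingers move at their own pace and stop on an object; the grip force is fixed at half the most. Time passes only in rows, so rows that do not move let the fingers close. The tool returns the time, the measured TCP pose, the force, the opening and the grip force at its end. only (a regular expression) keeps the lines of the reply that match it, lines (a string "A,B") keeps lines A to B, and quiet returns only ok. Input that does not fit is refused with a message, and nothing moves.
- r.read_state(): the state, without advancing time (a new reading comes with each control period).
- r.read_camera(name): name is "scene" or "side" or "wrist"; returns a dict with "image" (400x640x3 uint8, blue, green, red), "fov_y" (degrees; the focal length in pixels is half the picture's height over the tangent of half this angle, whatever the lens; pixels are square), "cx", "cy" (the principal point, pixels), "xyz" and "rotation" of the camera in the world; the wrist camera has in their place "tool_from_camera" (4x4, takes a point from camera to tool coordinates, whose origin is the TCP and whose axes are the flange's). Camera axes: x right, y down, z forward; pixel columns grow to the right and rows downward; lengths in m; the calibration is good to about 2 mm. A picture is of the moment at which its call begins: read the wrist's pose just before it. There is no depth.
- r.job_done(): hands the job in; it is judged then, once.
The state is a dict: "clock": time; "joint_pos": joint angles; "joint_velocities": joint speeds; "joint_torque": joint torques, N m; "ee_pos": TCP position; "tcp_rot": TCP orientation; "wrist_force": force on the tool from outside, world axes, zero at the start; "torque": the same for the moment, N m; "width": finger opening in m; "finger_force": force on a finger pad.
Only numpy, scipy, OpenCV 4.12 (cv2) and the standard library are available. Lean on these libraries where they do the work, as an engineer would, in place of code of your own. Each camera call takes 0.05 s, during which the arm holds its last target. There are 200 camera calls.

## Working session

There is one attempt and no reset: what is moved stays moved. The work goes in short steps, Python scripts to look and compute and a tool call to move; the robot and the scene stay as the last step left them, time stands still between calls to the robot, and variables do not carry over. Pictures are saved under pics/ and viewed, at most 10 in all, crops included, and the job is handed in when it is done.

```bash
ls; mkdir -p pics
```

Run:
```python
from cell import r
import cv2,numpy as np
s=r.read_state(); print(s['clock'],s['ee_pos'],s['tcp_rot'],s['width'])
for n in('scene','side'):
    c=r.read_camera(n); cv2.imwrite(f'pics/{n}0.png',c['image']); print(n,c['fov_y'],c['cx'],c['cy'],c['xyz'],np.array(c['rotation']).tolist())
```

```text
pics
0.0 [ 0.23157691 -0.52573083  0.23038962] [ 9.78567888e-01  2.05922364e-01 -6.35691668e-05 -9.29391241e-04] 0.08552480471002898
scene 46.855844367658065 321.51845074842674 201.23655607065598 [-0.31267715 -0.32180206  0.93048827] [0.7830020420592466, -0.4868120436422938, 0.21169820504706613, -0.32420010221422413]
side 51.842920890932966 323.62911632421657 201.01597580553133 [ 0.52383977 -0.95913368  0.72128284] [0.877297589848583, 0.027375416689808935, -0.009643177101923658, -0.479068402780133]
```

View pics/scene0.png

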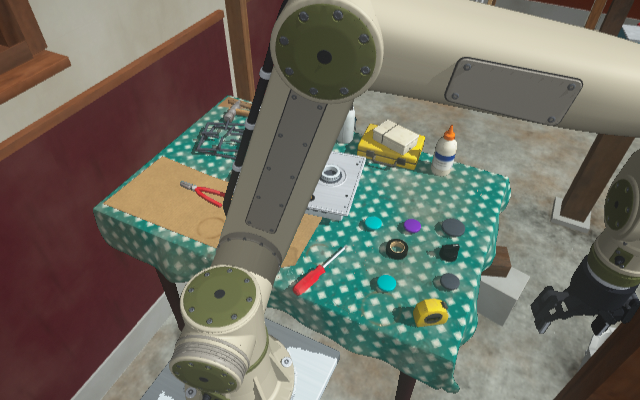

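View pics/side0.png

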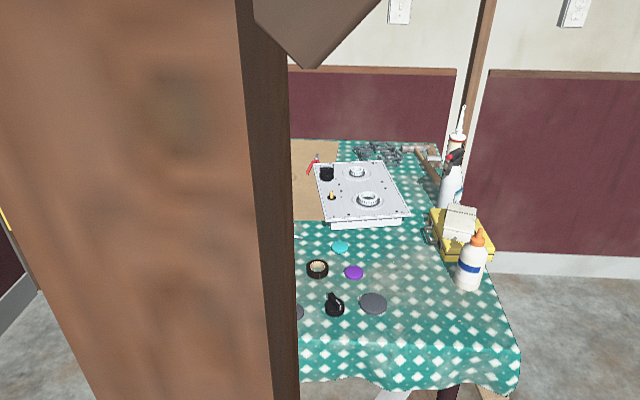

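Scene: the large cap is the dark disc at (452,228) and the knob is at (450,253). Small cap candidates are the grey disc at (449,282), the purple one at (412,226), and the turquoise ones at (373,223) and (387,284). The tape at (397,249) is the other look-alike. By the description I choose grey (449,282). Side: large cap (373,303), knob (335,304), small cap half hidden (298,312), bare spindle (332,195), fitted knob (327,173), large ring (369,198), small ring (357,171). Close crops next.

Run:
```python
import cv2,numpy as np
a=cv2.imread('pics/scene0.png')[210:310,360:480]; a=cv2.resize(a,None,fx=6,fy=6,interpolation=cv2.INTER_CUBIC)
cv2.imwrite('pics/c1.png',a)
b=cv2.imread('pics/side0.png')
x=cv2.resize(b[155:235,290:420],None,fx=6,fy=6,interpolation=cv2.INTER_CUBIC)
cv2.imwrite('pics/c2.png',x)
```

```text
(no output)
```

View pics/c1.png

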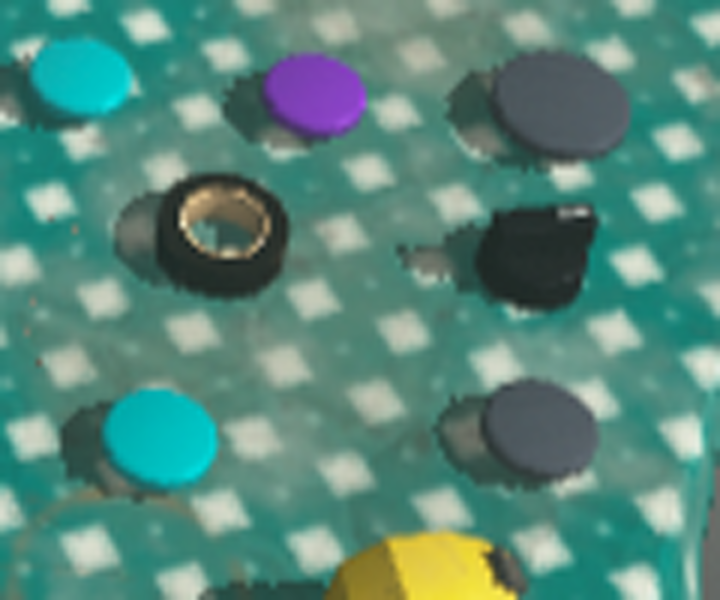

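View pics/c2.png

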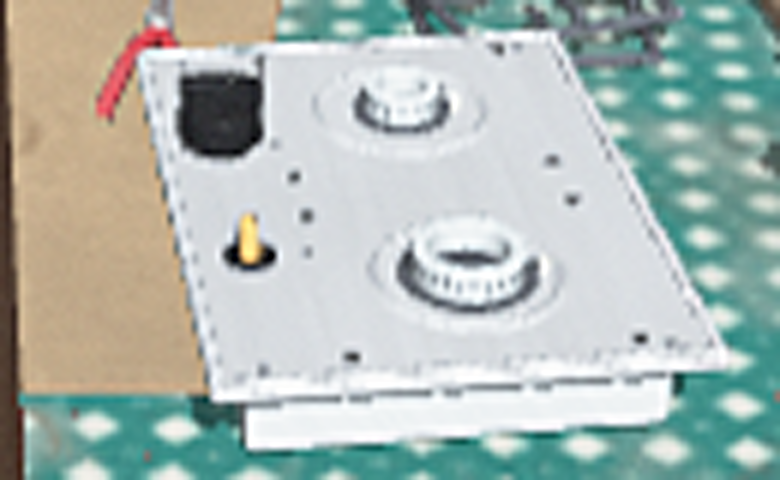

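Create h.py:
```python
import numpy as np,cv2
from scipy.spatial.transform import Rotation as R
from cell import r
S={'scene':(46.855844367658065,321.518,201.2366,[-0.31267715,-0.32180206,0.93048827],[0.7830020420592466,-0.4868120436422938,0.21169820504706613,-0.32420010221422413]),
'side':(51.842920890932966,323.629,201.016,[0.52383977,-0.95913368,0.72128284],[0.877297589848583,0.027375416689808935,-0.009643177101923658,-0.479068402780133])}
def cam(n):
    f,cx,cy,p,q=S[n]; return 200/np.tan(np.radians(f/2)),cx,cy,np.array(p),R.from_quat(q).as_matrix()
def ray(C,u,v):
    f,cx,cy,p,M=C; d=M@np.array([(u-cx)/f,(v-cy)/f,1]); return p,d/np.linalg.norm(d)
def atz(C,u,v,z):
    p,d=ray(C,u,v); return p+d*(z-p[2])/d[2]
def tri(obs):
    A=np.zeros((3,3));b=np.zeros(3)
    for C,u,v in obs:
        p,d=ray(C,u,v);P=np.eye(3)-np.outer(d,d);A+=P;b+=P@p
    x=np.linalg.solve(A,b); return x,[float(np.linalg.norm((np.eye(3)-np.outer(d,d))@(x-p))) for p,d in (ray(*o) for o in obs)]
def proj(C,X):
    f,cx,cy,p,M=C; y=M.T@(np.array(X)-p); return f*y[0]/y[2]+cx,f*y[1]/y[2]+cy
def wrist(name=None):
    s=r.read_state(); c=r.read_camera('wrist'); T=np.array(c['tool_from_camera']); M=R.from_quat(s['tcp_rot']).as_matrix()
    C=(200/np.tan(np.radians(c['fov_y']/2)),c['cx'],c['cy'],np.array(s['ee_pos'])+M@T[:3,3],M@T[:3,:3])
    if name: cv2.imwrite(f'pics/{name}.png',c['image']); np.save(f'pics/{name}.npy',np.array(C,dtype=object),allow_pickle=True)
    return C
def load(n): return tuple(np.load(f'pics/{n}.npy',allow_pickle=True))
```

Run:
```python
from h import *
np.set_printoptions(precision=4,suppress=True)
sc,sd=cam('scene'),cam('side')
f=lambda x,y,ox,oy:((x+.5)/6-.5+ox,(y+.5)/6-.5+oy)
for n,p,z in [('large',(561,104),.019),('small',(541,427),.019),('ptr',(575,211),.036),('purple',(315,95),.019),('turq1',(80,77),.019),('turq2',(160,437),.019),('tape',(224,225),.019)]: print(n,atz(sc,*f(*p,360,210),z))
for n,p,z in [('FL',(145,50),.058),('BL',(558,35),.058),('BR',(730,365),.058),('FR',(213,402),.058),('small rim',(403,82),.076),('large rim',(463,244),.076),('tip',(249,215),.081),('base',(249,258),.058)]: print(n,atz(sd,*f(*p,290,155),z))
print(tri([(sc,452.8,226.8),(sd,373,302)]),tri([(sc,331.5,173),(sd,367.5,195)]))
C=wrist(); print(C)
for X in [(0.4,-.4,0),(0.4,-.3,0),(.3,-.5,0)]: print(proj(C,X))
```

```text
large [ 0.6006 -0.2876  0.019 ]
small [ 0.4229 -0.3249  0.019 ]
ptr [ 0.5255 -0.3091  0.036 ]
purple [ 0.5561 -0.1871  0.019 ]
turq1 [ 0.5189 -0.0888  0.019 ]
turq2 [ 0.3497 -0.1891  0.019 ]
tape [ 0.4658 -0.1756  0.019 ]
FL [0.4226 0.3135 0.058 ]
BL [0.6634 0.3507 0.058 ]
BR [0.7232 0.0136 0.058 ]
FR [ 0.481  -0.0336  0.058 ]
small rim [0.5704 0.2516 0.076 ]
large rim [0.5983 0.084  0.076 ]
tip [0.4917 0.0957 0.081 ]
base [0.4923 0.0919 0.058 ]
(array([ 0.6043, -0.286 ,  0.0169]), [0.001297681869983002, 0.0012976818699830482]) (array([0.5971, 0.0739, 0.0779]), [0.0052843164663930004, 0.005284316466393049])
(np.float64(354.30641943191256), 321.3780957707348, 194.1893603972415, array([ 0.3028, -0.495 ,  0.3735]), array([[ 0.4037, -0.8723, -0.2758],
       [-0.9149, -0.3852, -0.121 ],
       [-0.0007,  0.3011, -0.9536]]))
(np.float64(268.55412213436716), np.float64(-66.45209369117742))
(np.float64(160.45681297014966), np.float64(-121.39430242277507))
(np.float64(325.0670764437001), np.float64(87.07972743339838))
```

pendant(
  segments=[
    [0.038,-0.0115,-0.002,0,0,0],
    [0.038,-0.0115,-0.002,0,0,0],
    [0.038,-0.0115,-0.002,0,0,0],
    [0.038,-0.0115,-0.002,0,0,0],
    [0.038,-0.0115,-0.002,0,0,0],
    [0.038,-0.0115,-0.002,0,0,0],
    [0.038,-0.0115,-0.002,0,0,0],
    [0.038,-0.0115,-0.002,0,0,0],
  ],
  jaw=0.085,
)

```text
clock: 0.82
ee_pos: [0.474, -0.3179, 0.2472]
tcp_rot: [0.979, 0.206, -0.0, -0.0]
wrist_force: [0.6, -0.2, -1.0]
width: 0.0847
finger_force: 0.0
```

pendant(
  segments=[
    [0.036,-0.011,-0.002,0,0,0],
    [0.036,-0.011,-0.002,0,0,0],
    [0,0,0,0,0,0.12],
    [0,0,0,0,0,0.12],
    [0,0,0,0,0,0.12],
    [0,0,0,0,0,0.055],
    [0,0,0,0,0,0],
    [0,0,0,0,0,0],
  ],
)

```text
clock: 1.48
ee_pos: [0.5298, -0.2703, 0.251]
tcp_rot: [1.0, 0.001, -0.0, -0.0]
wrist_force: [0.2, -0.6, 0.1]
width: 0.0849
finger_force: 0.0
```

```bash
python3 -c "
from h import *
print(wrist('w1')); s=r.read_state(); print(s['ee_pos'],s['tcp_rot'],s['joint_pos'])"
```

```text
(np.float64(354.30641943191256), 321.3780957707348, 194.1893603972415, array([ 0.60758617, -0.27031836,  0.39393365]), array([[ 2.47685881e-03, -9.53438398e-01, -3.01577662e-01],
       [-9.99996906e-01, -2.29168278e-03, -9.67819648e-04],
       [ 2.31636079e-04,  3.01579126e-01, -9.53441124e-01]]))
[ 0.52976129 -0.27037856  0.25102749] [ 9.99999694e-01  7.42524942e-04 -2.20189237e-04 -1.07641878e-04] [-6.06792198e-01  3.49036145e-01  1.44561320e-01  1.36680597e+00
 -7.46274683e-05  2.53331542e+00]
```

View pics/w1.png

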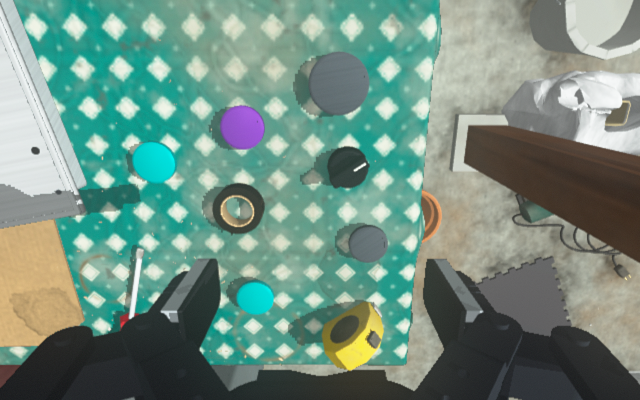

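Close-up: grey large disc at (339,83), knob at (348,167) with its white line running (353,171)→(367,163), grey small cap at (368,244). The purple disc (243,127), turquoise discs (153,161) and (255,297), and tape (239,209) are left alone.

Add to h.py:
```python
def blob(img,u,v,tol=14):
    m=np.zeros((img.shape[0]+2,img.shape[1]+2),np.uint8)
    cv2.floodFill(cv2.GaussianBlur(img,(3,3),0),m,(u,v),0,(tol,)*3,(tol,)*3,4|cv2.FLOODFILL_MASK_ONLY|cv2.FLOODFILL_FIXED_RANGE|(255<<8))
    m=cv2.morphologyEx(m[1:-1,1:-1],cv2.MORPH_OPEN,np.ones((5,5),np.uint8))
    c=max(cv2.findContours(m,0,1)[0],key=cv2.contourArea); return cv2.fitEllipse(cv2.convexHull(c))
```

Run:
```python
from h import *
np.set_printoptions(precision=4,suppress=True)
C=load('w1'); im=cv2.imread('pics/w1.png'); sc=cam('scene'); sd=cam('side')
s0=cv2.imread('pics/scene0.png'); d0=cv2.imread('pics/side0.png')
for n,p,q in [('large',(339,83),(453,227)),('small',(368,244),(450,281))]:
    e=blob(im,*p); f=blob(s0,*q,8); print(n,e,f,atz(C,*e[0],.019),tri([(C,*e[0]),(sc,*f[0])]))
k=blob(im,345,160,20);print(k)
h=im[157:177,345:372].min(2); y,x=np.where(h>110); print(list(zip(x+345,y+157)))
a=atz(C,353,171.5,.036);b=atz(C,367.5,163,.036);print(a,b,np.degrees(np.arctan2(*(b-a)[1::-1])))
print([proj(C,X) for X in [(.598,.084,.076),(.5,-.3,.05)]])
```

```text
large ((339.11376953125, 82.3797836303711), (57.370025634765625, 61.94614791870117), 175.33372497558594) ((452.8533020019531, 226.23069763183594), (14.539060592651367, 20.565322875976562), 117.95257568359375) [ 0.6074 -0.2883  0.019 ] (array([ 0.6073, -0.2874,  0.0147]), [0.0011310205686226222, 0.0011310205686225832])
small ((369.0080871582031, 244.0734405517578), (34.40060043334961, 36.659664154052734), 55.54067611694336) ((449.9064636230469, 280.5157470703125), (12.487682342529297, 16.23294448852539), 123.19807434082031) [ 0.4283 -0.3262  0.019 ] (array([ 0.4267, -0.3259,  0.0156]), [0.0008220358223409584, 0.0008220358223410421])
((346.0389099121094, 167.56324768066406), (39.50215148925781, 42.411468505859375), 24.54607582092285)
[(np.int64(364), np.int64(162)), (np.int64(363), np.int64(163)), (np.int64(364), np.int64(163)), (np.int64(365), np.int64(163)), (np.int64(361), np.int64(164)), (np.int64(362), np.int64(164)), (np.int64(363), np.int64(164)), (np.int64(364), np.int64(164)), (np.int64(365), np.int64(164)), (np.int64(360), np.int64(165)), (np.int64(361), np.int64(165)), (np.i
[... 584 characters left out ...]
), np.int64(168)), (np.int64(358), np.int64(168)), (np.int64(359), np.int64(168)), (np.int64(360), np.int64(168)), (np.int64(354), np.int64(169)), (np.int64(355), np.int64(169)), (np.int64(356), np.int64(169)), (np.int64(357), np.int64(169)), (np.int64(358), np.int64(169)), (np.int64(353), np.int64(170)), (np.int64(354), np.int64(170)), (np.int64(355), np.int64(170)), (np.int64(356), np.int64(170)), (np.int64(357), np.int64(170)), (np.int64(354), np.int64(171)), (np.int64(355), np.int64(171))]
[ 0.5192 -0.3035  0.036 ] [ 0.5282 -0.3181  0.036 ] -58.37096222739711
[(np.float64(-89.41673912882948), np.float64(92.70693108172313)), (np.float64(350.2179207028186), np.float64(193.12917705535065))]
```

pendant(
  segments=[
    [0.0154,0.0036,0.03,0,0,0],
    [0.0154,0.0036,0.03,0,0,0],
    [0.0154,0.0036,0.03,0,0,0],
    [0.0154,0.0036,0.03,0,0,0],
    [0.0154,0.0036,0.031,0,0,0],
    [0,0,0,0,0,0],
    [0,0,0,0,0,0],
  ],
)

```text
clock: 2.12
ee_pos: [0.6054, -0.2876, 0.0977]
tcp_rot: [1.0, 0.0, -0.002, -0.001]
wrist_force: [-0.2, 0.5, 0.0]
width: 0.0852
finger_force: 0.0
```

Run:
```python
from h import *
np.set_printoptions(precision=4,suppress=True)
C=wrist('w2'); im=cv2.imread('pics/w2.png'); print(r.read_state()['ee_pos'])
u,v=map(int,proj(C,(.607,-.288,.019))); print(u,v)
e=blob(im,u,v); print(e,atz(C,*e[0],.019), tri([(C,*e[0]),(load('w1'),339.1,82.4)]))
```

```text
[ 0.6062 -0.2882  0.1002]
321 202
((322.52923583984375, 200.79171752929688), (86.46332550048828, 88.2914047241211), 80.06480407714844) [ 0.6082 -0.2884  0.019 ] (array([ 0.6074, -0.2884,  0.0166]), [7.480298621523527e-06, 7.4802986214638015e-06])
```

pendant(
  segments=[
    [0.001,0,0.025,0,0,0],
    [0.001,0,0.025,0,0,0],
    [0,0,0.025,0,0,0],
    [0,0,0.015,0,0,0],
    [0,0,0.009,0,0,0],
    [0,0,0,0,0,0],
    [0,0,0,0,0,0],
  ],
)

```text
clock: 2.75
ee_pos: [0.6095, -0.2891, 0.0034]
tcp_rot: [1.0, -0.0, 0.001, 0.001]
wrist_force: [-0.1, -0.3, 0.9]
width: 0.0849
finger_force: 0.0
```

pendant(
  segments=[
    [0,0,0,0,0,0],
    [0,0,0,0,0,0],
    [0,0,0,0,0,0],
    [0,0,0,0,0,0],
    [0,0,0,0,0,0],
    [0,0,0,0,0,0],
  ],
  jaw=0.05,
)

```text
clock: 3.25
ee_pos: [0.6102, -0.2892, 0.0042]
tcp_rot: [1.0, -0.0, 0.002, 0.001]
wrist_force: [-0.5, 0.8, 7.7]
width: 0.059
finger_force: 63.4
```

pendant(
  segments=[
    [0,0,-0.02,0,0,0],
    [0,0,-0.04,0,0,0],
    [0,0,-0.04,0,0,0],
    [0,0,-0.04,0,0,0],
    [0,0,-0.04,0,0,0],
    [0,0,-0.04,0,0,0],
  ],
)

```text
clock: 3.75
ee_pos: [0.6087, -0.2883, 0.2244]
tcp_rot: [1.0, -0.0, 0.001, 0.0]
wrist_force: [1.0, -0.3, -1.5]
width: 0.0589
finger_force: 65.3
```

pendant(
  segments=[
    [-0.011,-0.04,0,0,0,0],
    [-0.011,-0.04,0,0,0,0],
    [-0.011,-0.04,0,0,0,0],
    [-0.011,-0.04,0,0,0,0],
    [-0.011,-0.04,0,0,0,0],
    [-0.011,-0.04,0,0,0,0],
    [-0.011,-0.04,0,0,0,0],
    [-0.011,-0.04,0,0,0,0],
  ],
)

```text
clock: 4.42
ee_pos: [0.5202, 0.0333, 0.2223]
tcp_rot: [1.0, -0.0, 0.001, 0.0]
wrist_force: [0.9, 0.4, -0.9]
width: 0.0585
finger_force: 65.3
```

pendant(
  segments=[
    [0,-0.04,0,0,0,0],
    [0,0,0,0,0,0],
    [0,0,0,0,0,0],
    [0,0,0,0,0,0],
  ],
)

```text
clock: 4.75
ee_pos: [0.5212, 0.0717, 0.222]
tcp_rot: [1.0, 0.0, 0.001, 0.0]
wrist_force: [1.0, 0.1, -1.2]
width: 0.0583
finger_force: 65.3
```

```bash
python3 -c "
from h import *
print(wrist('w3')); s=r.read_state(); print(s['ee_pos'],s['tcp_rot'],s['joint_pos'])"
```

```text
(np.float64(354.30641943191256), 321.3780957707348, 194.1893603972415, array([0.59871418, 0.07178061, 0.36506313]), array([[ 0.00178536, -0.95398152, -0.2998601 ],
       [-0.99999777, -0.00136387, -0.00161494],
       [ 0.00113165,  0.29986231, -0.95398182]]))
[0.52128472 0.07098595 0.22177582] [ 9.99999802e-01 -2.99516772e-04  4.91137673e-04  2.55147317e-04] [-1.70281852e-02  2.20644343e-01 -1.00874150e-01  1.24828716e+00
 -4.93791784e-04  3.12516326e+00]
```

View pics/w3.png

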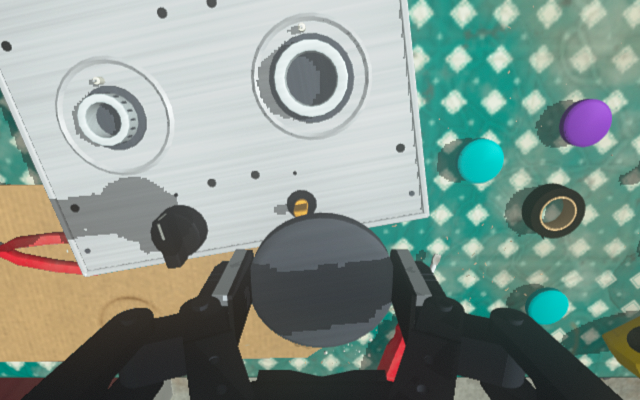

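Wrist view: the large ring is at (312,78), the small ring at (105,117), the bare spindle at (302,205) and the fitted knob at (178,231). The large cap is held level, with its centre near (321,280). I'll enlarge the rings.

Run:
```python
from h import *
np.set_printoptions(precision=4,suppress=True)
C=load('w3'); im=cv2.imread('pics/w3.png')
a=cv2.resize(im[25:145,240:380],None,fx=5,fy=5,interpolation=cv2.INTER_CUBIC)
b=cv2.resize(im[175:235,145:325],None,fx=4,fy=4,interpolation=cv2.INTER_CUBIC)
o=np.zeros((600,720,3),np.uint8); 
a=cv2.resize(a,(420,360)); c=cv2.resize(cv2.resize(im[75:160,65:150],None,fx=5,fy=5,interpolation=cv2.INTER_CUBIC),(300,300))
o[:360,:420]=a;o[:300,420:]=c;o[360:]=b[:240]; cv2.imwrite('pics/c3.png',o)
for n,p in [('L',(311,77)),('S',(103,117))]:
  for t in (20,35): e=blob(im,*p,t); print(n,e,atz(C,*e[0],.076))
```

```text
L ((304.0424499511719, 79.59837341308594), (33.768638610839844, 49.21337127685547), 169.0709228515625) [0.6011 0.0849 0.076 ]
L ((311.45074462890625, 77.83316802978516), (50.391746520996094, 54.59600830078125), 173.086181640625) [0.6024 0.0792 0.076 ]
S ((105.71309661865234, 119.37092590332031), (16.05803680419922, 27.89508819580078), 155.3124237060547) [0.5705 0.2442 0.076 ]
S ((107.8863525390625, 118.40071105957031), (21.734329223632812, 34.24064636230469), 151.5741424560547) [0.5712 0.2424 0.076 ]
```

View pics/c3.png

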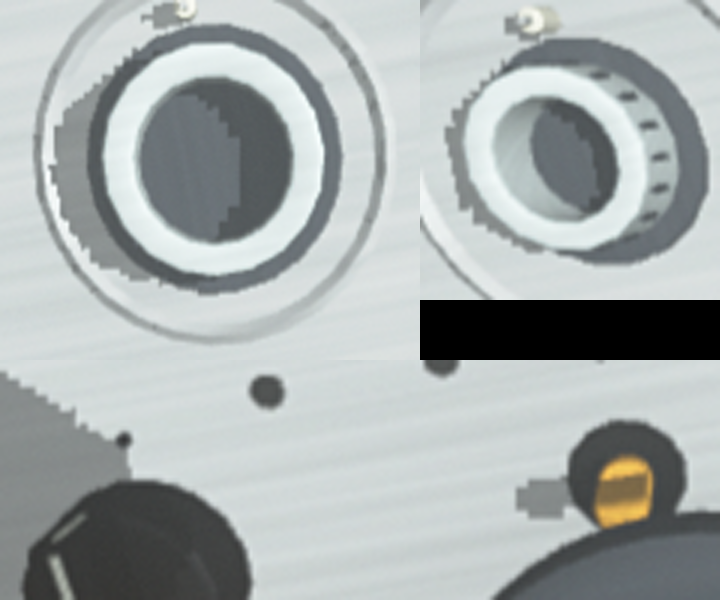

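pendant(
  segments=[
    [0.008,0.003,0.027,0,0,0],
    [0.008,0.003,0.027,0,0,0],
    [0.008,0.003,0.027,0,0,0],
    [0,0,0,0,0,-0.1],
    [0,0,0,0,0,-0.1],
    [0,0,0,0,0,-0.1],
    [0,0,0,0,0,0],
    [0,0,0,0,0,0],
  ],
)

```text
clock: 5.47
ee_pos: [0.5453, 0.061, 0.1402]
tcp_rot: [0.989, 0.147, -0.0, 0.0]
wrist_force: [-1.5, 1.1, -0.8]
width: 0.0588
finger_force: 65.3
```

```bash
python3 - <<'E'
from h import *
np.set_printoptions(precision=4,suppress=True)
C=wrist('w4');s=r.read_state(); im=cv2.imread('pics/w4.png'); p=np.array(s['ee_pos']);M=R.from_quat(s['tcp_rot']).as_matrix(); print(p,M[:,0],s['joint_pos'][5])
print(proj(C,(.6024,.0792,.076)),proj(C,p-M@[0,0,.0148]))
u,v=map(int,proj(C,(.6024,.0792,.06)))
e=blob(im,u,v,35);print(e,atz(C,*e[0],.076))
E
```

```text
[0.5453 0.0613 0.1404] [0.9568 0.2907 0.0001] 2.812358184858665
(np.float64(319.15300942246324), np.float64(114.7218082166093)) (np.float64(319.70513183656095), np.float64(280.39844383374236))
((319.08978271484375, 113.93751525878906), (68.06793975830078, 72.09052276611328), 167.03549194335938) [0.6028 0.0794 0.076 ]
```

View pics/w4.png

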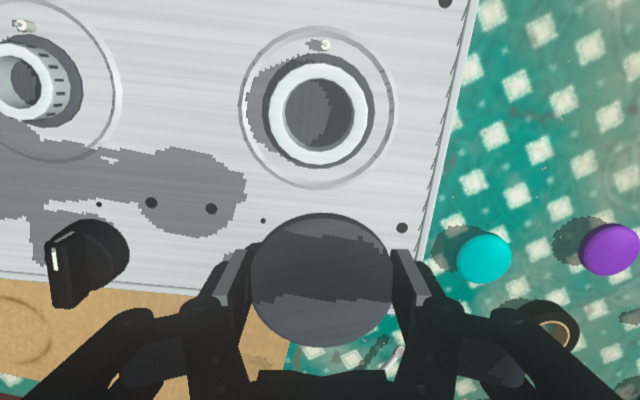

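View: the ring is at (319,114) and the cap's ellipse is centred near (322,281), so the cap is centred between the fingers.

pendant(
  segments=[
    [0.02,-0.0005,0,0,0,0],
    [0.02,-0.0005,0,0,0,0],
    [0.0205,-0.0005,0,0,0,0],
    [0,0,0.03,0,0,0],
    [0,0,0.025,0,0,0],
    [0,0,0,0,0,0],
    [0,0,0,0,0,0],
  ],
)

```text
clock: 6.1
ee_pos: [0.601, 0.0815, 0.0841]
tcp_rot: [0.989, 0.148, -0.002, -0.0]
wrist_force: [-0.2, 0.7, -0.3]
width: 0.0589
finger_force: 65.3
```

pendant(
  segments=[
    [0,0,0.004,0,0,0],
    [0,0,0.004,0,0,0],
    [0,0,0.002,0,0,0],
    [0,0,0,0,0,0],
  ],
)

```text
clock: 6.43
ee_pos: [0.603, 0.0817, 0.0762]
tcp_rot: [0.989, 0.149, 0.001, 0.0]
wrist_force: [0.3, -0.2, 0.4]
width: 0.0587
finger_force: 65.5
```

pendant(
  segments=[
    [0,0,0.002,0,0,0],
    [0,0,0.001,0,0,0],
    [0,0,0,0,0,0],
    [0,0,0,0,0,0],
  ],
)

```text
clock: 6.77
ee_pos: [0.6037, 0.0818, 0.0731]
tcp_rot: [0.989, 0.149, 0.001, 0.0]
wrist_force: [4.0, 0.3, 1.6]
width: 0.0588
finger_force: 65.6
```

pendant(
  segments=[
    [0,0,0.001,0,0,0],
    [0,0,0.001,0,0,0],
    [0,0,0,0,0,0],
    [0,0,0,0,0,0],
  ],
)

```text
clock: 7.1
ee_pos: [0.6037, 0.0818, 0.0713]
tcp_rot: [0.989, 0.149, 0.002, 0.0]
wrist_force: [4.3, -0.1, 5.5]
width: 0.059
finger_force: 66.0
```

pendant(
  segments=[
    [0,0,0,0,0,0],
    [0,0,0,0,0,0],
    [0,0,0,0,0,0],
    [0,0,0,0,0,0],
    [0,0,0,0,0,0],
  ],
  jaw=0.085,
)

```text
clock: 7.52
ee_pos: [0.6013, 0.0819, 0.0696]
tcp_rot: [0.989, 0.149, -0.001, -0.0]
wrist_force: [0.2, -1.1, 0.4]
width: 0.0848
finger_force: 0.0
```

pendant(
  segments=[
    [0,0,-0.02,0,0,0],
    [0,0,-0.04,0,0,0],
    [0,0,-0.04,0,0,0],
    [-0.03,0,-0.03,0,0,0],
    [-0.03,0,0,0,0,0],
    [0,0,0,0,0,0],
    [0,0,0,0,0,0],
  ],
)

```text
clock: 8.1
ee_pos: [0.5441, 0.0641, 0.2002]
tcp_rot: [0.989, 0.149, -0.0, 0.0]
wrist_force: [0.2, -0.2, 0.3]
width: 0.0848
finger_force: 0.0
```

Run:
```python
from h import *
np.set_printoptions(precision=4,suppress=True)
C=wrist('w5');s=r.read_state(); im=cv2.imread('pics/w5.png'); p=np.array(s['ee_pos']); print(p,s['joint_pos'])
u,v=map(int,proj(C,(.6028,.0805,.086)));print(u,v)
for t in(14,25,40):
    e=blob(im,u,v,t);print(e,atz(C,*e[0],.086))
```

```text
[0.5451 0.0643 0.1998] [-0.0289  0.2735 -0.0858  1.2113 -0.      2.8132]
323 107
((323.4006042480469, 106.77290344238281), (84.7397689819336, 93.60560607910156), 22.289873123168945) [0.6031 0.0803 0.086 ]
((322.0256652832031, 105.74931335449219), (89.98020935058594, 93.91670227050781), 8.836216926574707) [0.6035 0.0815 0.086 ]
((310.5686340332031, 104.54466247558594), (96.90363311767578, 117.52022552490234), 96.56645202636719) [0.6019 0.0894 0.086 ]
```

pendant(
  segments=[
    [-0.0226,0.0339,0,0,0,0],
    [-0.0226,0.0339,0,0,0,0],
    [-0.0226,0.0339,0,0,0,0],
    [-0.0226,0.0339,0,0,0,0],
    [-0.0226,0.0339,0,0,0,0],
    [-0.0226,0.0339,0,0,0,0],
    [-0.0226,0.0339,0,0,0,0],
    [-0.0226,0.0339,0,0,0,0],
  ],
)

```text
clock: 8.82
ee_pos: [0.4527, -0.2502, 0.199]
tcp_rot: [0.989, 0.149, -0.0, -0.0]
wrist_force: [0.5, -0.0, 0.4]
width: 0.0853
finger_force: 0.0
```

pendant(
  segments=[
    [-0.0226,0.0339,0,0,0,0],
    [-0.0226,0.0339,0,0,0,0],
    [0,0,0.03,0,0,-0.12],
    [0,0,0.03,0,0,-0.12],
    [0,0,0.02,0,0,-0.01],
    [0,0,0,0,0,0],
    [0,0,0,0,0,0],
  ],
)

```text
clock: 9.4
ee_pos: [0.4293, -0.3258, 0.1182]
tcp_rot: [0.963, 0.271, -0.001, -0.002]
wrist_force: [-0.0, 0.2, 0.3]
width: 0.0851
finger_force: 0.0
```

Run:
```python
from h import *
np.set_printoptions(precision=4,suppress=True)
C=wrist('w6');s=r.read_state(); im=cv2.imread('pics/w6.png'); p=np.array(s['ee_pos']); M=R.from_quat(s['tcp_rot']).as_matrix();print(p,M[:,0],s['joint_pos'])
u,v=map(int,proj(C,(.428,-.326,.019)));print(u,v)
for t in(10,14,20):
    e=blob(im,u,v,t);X=atz(C,*e[0],.019);print(e,X,M.T@(X-p), tri([(C,*e[0]),(load('w1'),369,244.1)]))
```

```text
[ 0.4302 -0.3265  0.1197] [ 0.8528  0.5222 -0.0002] [-0.7979  0.3065 -0.2447  1.0203 -0.      1.7943]
320 197
((319.6408996582031, 197.19454956054688), (55.48704528808594, 58.9797248840332), 43.44401931762695) [ 0.4277 -0.3257  0.019 ] [-0.0017 -0.002   0.1007] (array([ 0.4266, -0.3265,  0.0154]), [0.0002086377207489764, 0.00020863772074904984])
((319.3863220214844, 197.0575714111328), (56.903812408447266, 60.293514251708984), 49.94216537475586) [ 0.4277 -0.3255  0.019 ] [-0.0016 -0.0021  0.1007] (array([ 0.4266, -0.3264,  0.0152]), [0.0003128824436834529, 0.0003128824436833849])
((318.8872375488281, 196.93313598632812), (58.51820755004883, 61.80266571044922), 55.74229049682617) [ 0.4276 -0.3251  0.019 ] [-0.0015 -0.0025  0.1007] (array([ 0.4262, -0.3264,  0.0145]), [0.0004863101198210183, 0.00048631011982114487])
```

pendant(
  segments=[
    [-0.0015,-0.0015,0.03,0,0,0],
    [0,0,0.03,0,0,0],
    [0,0,0.03,0,0,0],
    [0,0,0.015,0,0,0],
    [0,0,0.009,0,0,0],
    [0,0,0,0,0,0],
    [0,0,0,0,0,0],
  ],
)

```text
clock: 10.03
ee_pos: [0.4288, -0.3266, 0.007]
tcp_rot: [0.962, 0.272, 0.0, 0.001]
wrist_force: [1.5, -0.2, -0.6]
width: 0.0851
finger_force: 0.0
```

pendant(
  segments=[
    [0,0,0,0,0,0],
    [0,0,0,0,0,0],
    [0,0,0,0,0,0],
    [0,0,0,0,0,0],
    [0,0,0,0,0,0],
    [0,0,0,0,0,0],
  ],
  jaw=0.03,
)

```text
clock: 10.53
ee_pos: [0.4283, -0.3264, 0.0076]
tcp_rot: [0.962, 0.271, 0.001, 0.001]
wrist_force: [-1.7, 2.0, 8.5]
width: 0.0429
finger_force: 59.7
```

```bash
python3 -c "
from cell import r
s=r.read_state();print(s['ee_pos'],s['tcp_rot'])"
```

```text
[ 0.42831433 -0.32640201  0.00755465] [9.62444669e-01 2.71475373e-01 5.79052215e-04 1.02262994e-03]
```

pendant(
  segments=[
    [0,0,-0.02,0,0,0],
    [0,0,-0.04,0,0,0],
    [0,0,-0.04,0,0,0],
    [0,0,-0.04,0,0,0],
    [0,0,-0.04,0,0,0],
    [0.0258,-0.0296,0,0,0,0],
    [0.0258,-0.0296,0,0,0,0],
    [0.0258,-0.0296,0,0,0,0],
  ],
)

```text
clock: 11.2
ee_pos: [0.4477, -0.2094, 0.1873]
tcp_rot: [0.963, 0.27, 0.001, 0.001]
wrist_force: [0.1, -0.2, -0.9]
width: 0.043
finger_force: 61.8
```

pendant(
  segments=[
    [0.0258,-0.0296,0,0,0,0],
    [0.0258,-0.0296,0,0,0,0],
    [0.0258,-0.0296,0,0,0,0],
    [0.0258,-0.0296,0,0,0,0],
    [0.0258,-0.0296,0,0,0,0],
    [0.0258,-0.0296,0,0,0,0],
    [0.0258,-0.0296,0,0,0,0],
    [0.0258,-0.0296,0,0,0,0],
  ],
)

```text
clock: 11.87
ee_pos: [0.4994, 0.1021, 0.1863]
tcp_rot: [0.962, 0.271, 0.0, 0.0]
wrist_force: [0.9, -1.1, -0.9]
width: 0.0425
finger_force: 61.8
```

pendant(
  segments=[
    [0.0258,-0.0296,0,0,0,0],
    [0.0258,-0.0296,0,0,0,0],
    [0.0258,-0.0296,0,0,0,0],
    [0,0,0.025,0,0,0],
    [0,0,0.02,0,0,0],
    [0,0,0,0,0,0],
    [0,0,0,0,0,0],
  ],
)

```text
clock: 12.45
ee_pos: [0.5178, 0.2161, 0.14]
tcp_rot: [0.962, 0.272, -0.002, 0.0]
wrist_force: [-0.0, -0.3, -0.4]
width: 0.0424
finger_force: 61.8
```

Run:
```python
from h import *
np.set_printoptions(precision=4,suppress=True)
print(atz(load('w3'),103.7,120,.076))
C=wrist('w7');s=r.read_state(); im=cv2.imread('pics/w7.png'); p=np.array(s['ee_pos']); M=R.from_quat(s['tcp_rot']).as_matrix();print(p,M[:,0],s['joint_pos'])
u,v=map(int,proj(C,(.575,.247,.06)));print(u,v,proj(C,p-M@[0,0,.0114]))
for t in(20,35,45):
    e=blob(im,u,v,t);X=atz(C,*e[0],.076);print(e,X,M.T@(X-p))
```

```text
[0.57   0.2459 0.076 ]
[0.5189 0.216  0.1413] [ 0.8528  0.5223 -0.0004] [ 0.2517  0.3306 -0.1541  1.0864 -0.0001  2.8438]
326 103 (np.float64(321.67353885542894), np.float64(275.5537242434961))
((324.1407775878906, 111.68037414550781), (41.78159713745117, 45.5406494140625), 14.066006660461426) [0.5712 0.2464 0.076 ] [0.0605 0.0014 0.0653]
((323.2233581542969, 111.99134826660156), (45.64670944213867, 47.72418212890625), 177.10414123535156) [0.5708 0.2468 0.076 ] [0.0603 0.0009 0.0653]
((323.151123046875, 112.22793579101562), (46.490150451660156, 48.59192657470703), 175.54080200195312) [0.5707 0.2467 0.076 ] [0.0602 0.0008 0.0653]
```

Run:
```python
from h import *
np.set_printoptions(precision=4,suppress=True)
C=load('w7');im=cv2.imread('pics/w7.png');s=r.read_state();p=np.array(s['ee_pos']); M=R.from_quat(s['tcp_rot']).as_matrix()
for q in((322,275),(322,250),(322,300)):
  for t in(14,25,35):
    e=blob(im,*q,t);X=atz(C,*e[0],p[2]+.0114);print(q,t,e,M.T@(X-p))
g=cv2.cvtColor(im,cv2.COLOR_BGR2GRAY)
print(g[205:345:2,322].tolist()); print(g[275,240:400:2].tolist())
```

```text
(322, 275) 14 ((328.2195129394531, 258.09954833984375), (71.32308959960938, 121.4920883178711), 101.55601501464844) [ 0.0081  0.0027 -0.0114]
(322, 275) 25 ((407.6565856933594, 317.87042236328125), (134.62745666503906, 357.1631164550781), 113.27787780761719) [-0.0208  0.0373 -0.0114]
(322, 275) 35 ((466.5179443359375, 311.8569030761719), (197.41989135742188, 748.8199462890625), 87.9894027709961) [-0.0177  0.0625 -0.0114]
(322, 250) 14 ((325.5970153808594, 260.1471252441406), (76.2297134399414, 105.90780639648438), 107.03031921386719) [ 0.0072  0.0016 -0.0114]
(322, 250) 25 ((396.39093017578125, 319.1636047363281), (138.65155029296875, 373.5583190917969), 114.26021575927734) [-0.0214  0.0325 -0.0114]
(322, 250) 35 ((395.66070556640625, 359.4701843261719), (236.83636474609375, 438.1361083984375), 110.0215072631836) [-0.043   0.0336 -0.0114]
(322, 300) 14 ((313.0813293457031, 293.60125732421875), (47.1987419128418, 93.99283599853516), 105.22163391113281) [-0.0087 -0.0036 -0.0114]
(322, 300) 25 ((312.27728271484375, 292.291015625), (49.60578918457031, 97.03804016113281), 106.07022857666016) [-0.008  -0.004  -0.0114]
(322, 300) 35 ((306.37750244140625, 269.91339111328125), (103.22415161132812, 141.7014617919922), 89.01252746582031) [ 0.0026 -0.0063 -0.0114]
[196, 195, 196, 194, 194, 196, 195, 140, 64, 66, 70, 73, 73, 73, 71, 71, 70, 72, 70, 70, 70, 69, 70, 68, 66, 65, 65, 64, 65, 64, 64, 64, 64, 62, 62, 63, 62, 62, 60, 70, 91, 88, 88, 87, 87, 88, 89, 89, 89, 88, 89, 90, 91, 89, 90, 91, 89, 88, 144, 148, 148, 144, 144, 146, 147, 144, 142, 145, 146, 149]
[54, 55, 84, 92, 92, 92, 91, 92, 91, 55, 46, 49, 47, 44, 44, 54, 79, 84, 85, 85, 86, 86, 86, 85, 87, 88, 87, 88, 89, 88, 86, 73, 71, 63, 62, 62, 63, 62, 62, 62, 61, 63, 63, 61, 63, 63, 62, 63, 63, 62, 63, 63, 63, 63, 63, 64, 63, 63, 64, 64, 63, 63, 63, 65, 64, 64, 53, 45, 48, 47, 47, 49, 51, 91, 93, 92, 91, 92, 93, 91]
```

Run:
```python
from h import *
C=load('w7');s=r.read_state();p=np.array(s['ee_pos']); M=R.from_quat(s['tcp_rot']).as_matrix()
for z in (-.0114,-.0014):
  for x in(.023,-.023): print(z,x,proj(C,p+M@[x,0,z]))
C=load('w4');p=np.array([.5453,.0613,.1404]);M=R.from_euler('zx',[.2954,np.pi]).as_matrix()
for z in (-.0148,-.0048):
  for x in(.031,-.031): print(z,x,proj(C,p+M@[x,0,z]))
```

```text
-0.0114 0.023 (np.float64(321.7715870529871), np.float64(224.31102698484523))
-0.0114 -0.023 (np.float64(321.58437104585767), np.float64(322.15528536203095))
-0.0014 0.023 (np.float64(321.73906536352933), np.float64(215.2135601205436))
-0.0014 -0.023 (np.float64(321.5655049874594), np.float64(308.14703920294727))
-0.0148 0.031 (np.float64(364.036168852177), np.float64(222.0924095293434))
-0.0148 -0.031 (np.float64(279.8760273982454), np.float64(332.83822774658347))
-0.0048 0.031 (np.float64(361.24843814011126), np.float64(213.03515433821826))
-0.0048 -0.031 (np.float64(282.2840993288109), np.float64(318.1545238525854))
```

pendant(
  segments=[
    [0.02,0.0004,0,0,0,0],
    [0.02,0.0004,0,0,0,0],
    [0.0205,0.0004,0,0,0,0],
    [0,0,0.03,0,0,0],
    [0,0,0.022,0,0,0],
    [0,0,0,0,0,0],
    [0,0,0,0,0,0],
  ],
)

```text
clock: 13.08
ee_pos: [0.571, 0.246, 0.0892]
tcp_rot: [0.963, 0.271, -0.001, 0.0]
wrist_force: [-0.1, 0.8, 0.6]
width: 0.043
finger_force: 61.8
```

pendant(
  segments=[
    [0,0,0.004,0,0,0],
    [0,0,0.003,0,0,0],
    [0,0,0.002,0,0,0],
    [0,0,0,0,0,0],
  ],
)

```text
clock: 13.42
ee_pos: [0.5716, 0.2468, 0.0804]
tcp_rot: [0.962, 0.271, 0.001, 0.0]
wrist_force: [-0.2, -0.8, -1.4]
width: 0.0427
finger_force: 61.8
```

pendant(
  segments=[
    [0,0,0.002,0,0,0],
    [0,0,0.001,0,0,0],
    [0,0,0,0,0,0],
    [0,0,0,0,0,0],
  ],
)

```text
clock: 13.75
ee_pos: [0.5712, 0.2468, 0.0767]
tcp_rot: [0.962, 0.271, -0.0, 0.0]
wrist_force: [0.2, -0.2, -1.1]
width: 0.0429
finger_force: 61.8
```

pendant(
  segments=[
    [0,0,0.0015,0,0,0],
    [0,0,0.0015,0,0,0],
    [0,0,0,0,0,0],
    [0,0,0,0,0,0],
  ],
)

```text
clock: 14.08
ee_pos: [0.5715, 0.2469, 0.0747]
tcp_rot: [0.962, 0.271, 0.0, 0.0]
wrist_force: [-0.5, -1.1, 3.5]
width: 0.0425
finger_force: 62.3
```

pendant(
  segments=[
    [0,0,0,0,0,0],
    [0,0,0,0,0,0],
    [0,0,0,0,0,0],
    [0,0,0,0,0,0],
    [0,0,0,0,0,0],
  ],
  jaw=0.085,
)

```text
clock: 14.5
ee_pos: [0.5712, 0.2468, 0.0735]
tcp_rot: [0.962, 0.271, -0.0, 0.0]
wrist_force: [-0.7, -0.4, 0.3]
width: 0.0849
finger_force: 0.0
```

pendant(
  segments=[
    [0,0,-0.02,0,0,0],
    [0,0,-0.04,0,0,0],
    [0,0,-0.04,0,0,0],
    [0,0,-0.04,0,0,0],
    [-0.04,0.03,0,0,0,0],
    [-0.04,0.03,0,0,0,0],
    [0,0,0,0,0,0],
    [0,0,0,0,0,0],
  ],
)

```text
clock: 15.17
ee_pos: [0.5398, 0.1677, 0.2141]
tcp_rot: [0.963, 0.27, -0.0, 0.0]
wrist_force: [0.5, -0.2, 0.1]
width: 0.085
finger_force: 0.0
```

Run:
```python
from h import *
np.set_printoptions(precision=4,suppress=True)
C=wrist('w8');s=r.read_state(); print(s['ee_pos'],s['tcp_rot'])
for X in [(.5708,.2467,.086),(.6030,.0805,.086),(.492,.094,.081)]: print(proj(C,X))
```

```text
[0.5406 0.1687 0.214 ] [ 0.9627  0.2707  0.0003 -0.    ]
(np.float64(250.9605538362863), np.float64(96.39806823618207))
(np.float64(456.6651952427059), np.float64(174.03876184946057))
(np.float64(363.98950998565533), np.float64(269.7844221667449))
```

View pics/w8.png

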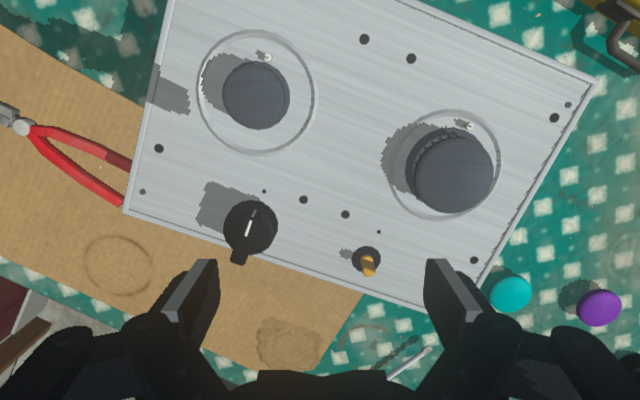

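Both caps lie flat and concentric on their burners, small at (256,96) and large at (455,172). The bare spindle tip is near (369,268), and the fitted knob's line at (250,224) points to the hob's back.

Add to h.py:
```python
from scipy.optimize import minimize
def spindle(C,im,box,x0,zt=.081):
    u0,v0,u1,v1=box; m=np.zeros(im.shape[:2],bool); s=im.astype(int)[v0:v1,u0:u1]; m[v0:v1,u0:u1]=(s[...,2]-s[...,0]>45)
    K=8; W=(u1-u0)*K;H=(v1-v0)*K; mm=cv2.resize(m[v0:v1,u0:u1].astype(np.uint8),(W,H),interpolation=cv2.INTER_NEAREST)>0
    t=np.linspace(0,2*np.pi,40)
    def cost(q):
        P=[proj(C,(q[0]+rr*np.cos(a),q[1]+rr*np.sin(a),z)) for a in t for z,rr in((zt,.004),(zt-.002,.006),(q[2],.006))]
        h=cv2.convexHull(((np.array(P)-[u0-.5,v0-.5])*K).astype(np.int32)); b=np.zeros((H,W),np.uint8); cv2.fillConvexPoly(b,h,1)
        return 1-(mm&(b>0)).sum()/(mm|(b>0)).sum()
    b=min((minimize(cost,[x0[0]+dx,x0[1]+dy,z0],method='Nelder-Mead',options=dict(initial_simplex=np.array([x0[0]+dx,x0[1]+dy,z0])+np.array([[0,0,0],[.003,0,0],[0,.003,0],[0,0,.004]]))) for dx in(-.002,.002) for dy in(-.002,.002) for z0 in (.06,.068)),key=lambda o:o.fun)
    return b.x,b.fun,m.sum()
```

Run:
```python
from h import *
np.set_printoptions(precision=4,suppress=True)
C=load('w8');im=cv2.imread('pics/w8.png')
print(spindle(C,im,(345,235,400,290),(.494,.090)))
print('w3',spindle(load('w3'),cv2.imread('pics/w3.png'),(285,190,320,213),(.494,.090)))
for n,a,b in [('front',(123,210),(415,297)),('right',(597,83),(490,297)),('left',(172,0),(123,210)),('back',(420,0),(597,83))]:
    d=atz(C,*b,.058)-atz(C,*a,.058);print(n,np.degrees(np.arctan2(d[1],d[0])))
C1=load('w1'); print(atz(C1,346,167.6,.012),atz(C1,346,167.6,.02))
i1=cv2.imread('pics/w1.png').astype(int); w=i1[157:177,345:372].min(2)-60; y,x=np.where(w>40); ww=w[y,x]
P=np.array([atz(C1,a+345,b+157,.036)[:2] for a,b in zip(x,y)]); c=np.average(P,axis=0,weights=ww); v=np.linalg.svd((P-c)*np.sqrt(ww)[:,None])[2][0]; print('line',c,v,np.degrees(np.arctan2(v[1],v[0])),P@v)
```

```text
(array([0.4931, 0.0893, 0.0624]), np.float64(0.45393496701225255), np.int64(160))
w3 (array([0.4927, 0.0894, 0.0602]), np.float64(0.05221168336140414), np.int64(171))
front -77.16169142071163
right -164.7658442307003
left -169.82082111024752
back -80.64044308731444
[ 0.5176 -0.2978  0.012 ] [ 0.5195 -0.2972  0.02  ]
line [ 0.5243 -0.3102] [-0.5508  0.8346] 123.42261503150931 [-0.554  -0.5549 -0.5574 -0.5526 -0.5535 -0.5543 -0.5503 -0.5512 -0.5521
 -0.5529 -0.5538 -0.5546 -0.5489 -0.5498 -0.5506 -0.5515 -0.5524 -0.5532
 -0.5466 -0.5475 -0.5484 -0.5492 -0.5501 -0.551  -0.5444 -0.5452 -0.5461
 -0.5469 -0.5478 -0.5487 -0.5495 -0.5429 -0.5438 -0.5447 -0.5455 -0.5464
 -0.5473 -0.5415 -0.5424 -0.5432 -0.5441 -0.545  -0.5401 -0.5409 -0.5418
 -0.5427 -0.5435 -0.5404 -0.5413]
```

pendant(
  segments=[
    [-0.022,0.0323,0,0,0,0],
    [-0.022,0.0323,0,0,0,0],
    [-0.022,0.0323,0,0,0,0],
    [-0.022,0.0323,0,0,0,0],
    [-0.022,0.0323,0,0,0,0],
    [-0.022,0.0323,0,0,0,0],
    [-0.022,0.0323,0,0,0,0],
    [-0.022,0.0323,0,0,0,0],
  ],
  jaw=0.06,
)

```text
clock: 15.88
ee_pos: [0.5262, -0.1441, 0.2135]
tcp_rot: [0.962, 0.272, 0.0, 0.0]
wrist_force: [1.7, -0.4, -0.1]
width: 0.0595
finger_force: 0.0
```

pendant(
  segments=[
    [-0.022,0.0323,0,0,0,0],
    [-0.022,0.0323,0,0,0,0],
    [-0.022,0.0323,0,0,0,0],
    [-0.022,0.0323,0,0,0,0],
    [0,0,0.02,0,0,-0.12],
    [0,0,0.02,0,0,-0.12],
    [0,0,0.02,0,0,-0.12],
    [0,0,0,0,0,-0.12],
  ],
)

```text
clock: 16.55
ee_pos: [0.517, -0.2976, 0.1487]
tcp_rot: [0.869, 0.495, -0.001, -0.003]
wrist_force: [-0.4, 0.1, 0.5]
width: 0.0601
finger_force: 0.0
```

pendant(
  segments=[
    [0,0,0,0,0,-0.12],
    [0,0,0,0,0,-0.12],
    [0,0,0,0,0,-0.12],
    [0,0,0,0,0,-0.12],
    [0,0,0,0,0,-0.12],
    [0,0,0,0,0,-0.12],
    [0,0,0,0,0,-0.12],
    [0,0,0,0,0,-0.12],
  ],
)

```text
clock: 17.22
ee_pos: [0.5193, -0.2985, 0.1532]
tcp_rot: [0.541, 0.841, 0.0, -0.0]
wrist_force: [-0.2, 1.7, -1.0]
width: 0.0599
finger_force: 0.0
```

pendant(
  segments=[
    [0,0,0,0,0,-0.12],
    [0,0,0,0,0,-0.045],
    [0,0,0,0,0,0],
    [0,0,0,0,0,0],
  ],
)

```text
clock: 17.55
ee_pos: [0.5189, -0.2986, 0.1533]
tcp_rot: [0.474, 0.881, 0.0, -0.0]
wrist_force: [-1.6, -0.7, 0.9]
width: 0.0601
finger_force: 0.0
```

Run:
```python
from h import *
np.set_printoptions(precision=4,suppress=True)
C=wrist('w9');s=r.read_state(); im=cv2.imread('pics/w9.png'); p=np.array(s['ee_pos']); M=R.from_quat(s['tcp_rot']).as_matrix();print(p,np.degrees(np.arctan2(M[1,0],M[0,0])),s['joint_pos'])
u,v=proj(C,(.517,-.299,.036));print(u,v); u,v=int(u),int(v)
g=im[v-70:v+70,u-60:u+60]; dark=(g.max(2)<55).astype(np.uint8)
cs=max(cv2.findContours(dark,0,1)[0],key=cv2.contourArea);print('dark bbox',cv2.boundingRect(cs+[u-60,v-70]))
gi=g.astype(int);w=(gi.min(2)>110)&(gi.max(2)-gi.min(2)<30)
inside=np.zeros(w.shape,np.uint8);cv2.fillConvexPoly(inside,cv2.convexHull(cs),1);inside=cv2.erode(inside,np.ones((5,5)))
y,x=np.where(w&(inside>0)); print(len(x))
P=np.array([(M.T@(atz(C,a+u-60,b+v-70,.036)-p))[:2] for a,b in zip(x,y)]);c=P.mean(0);vv=np.linalg.svd(P-c)[2][0];print(c,vv,np.degrees(np.arctan(vv[1]/vv[0])),(P@vv).min(),(P@vv).max())
a=cv2.resize(g,None,fx=4,fy=4,interpolation=cv2.INTER_CUBIC);cv2.imwrite('pics/c9.png',a);print(u-60,v-70)
```

```text
[ 0.5187 -0.2987  0.1534] 123.42910472985112 [-0.6566  0.3905 -0.0355  1.145   0.0001  0.3308]
318.3957059053645 186.0279193066752Traceback (most recent call last):
  File "<stdin>", line 6, in <module>
ValueError: max() iterable argument is empty
```

Run:
```python
from h import *
im=cv2.imread('pics/w9.png'); g=cv2.cvtColor(im,cv2.COLOR_BGR2GRAY)
for v in range(130,250,6): print(v,g[v,260:380:5].tolist())
```

```text
130 [216, 211, 183, 137, 140, 139, 137, 150, 132, 138, 141, 153, 178, 152, 145, 138, 124, 140, 155, 159, 161, 159, 150, 149]
136 [238, 235, 221, 153, 148, 143, 137, 159, 137, 134, 134, 93, 128, 134, 132, 116, 102, 143, 156, 156, 159, 152, 150, 144]
142 [240, 236, 224, 169, 156, 146, 141, 141, 134, 133, 90, 89, 91, 93, 94, 95, 97, 103, 159, 161, 179, 174, 204, 201]
148 [223, 223, 214, 196, 160, 145, 136, 128, 127, 90, 92, 89, 87, 88, 90, 94, 97, 96, 96, 180, 220, 234, 233, 215]
154 [178, 170, 170, 162, 157, 144, 137, 134, 156, 57, 57, 57, 57, 57, 55, 85, 94, 101, 105, 164, 219, 224, 218, 219]
160 [169, 169, 167, 169, 157, 140, 210, 207, 56, 63, 60, 60, 60, 57, 59, 56, 64, 98, 110, 151, 228, 226, 213, 206]
166 [173, 167, 162, 172, 147, 126, 140, 70, 67, 67, 61, 67, 66, 59, 58, 64, 58, 95, 135, 141, 168, 153, 151, 131]
172 [173, 177, 199, 166, 162, 135, 135, 64, 70, 69, 60, 67, 66, 60, 58, 65, 64, 78, 144, 140, 139, 145, 143, 145]
178 [169, 173, 167, 158, 146, 137, 116, 68, 70, 67, 64, 69, 66, 61, 58, 62, 66, 90, 152, 140, 136, 140, 138, 137]
184 [170, 174, 169, 159, 144, 128, 132, 70, 
[... 597 characters left out ...]
 122, 123, 127, 140, 129, 117, 118, 120, 120, 122, 127, 128, 138, 223, 238]
220 [150, 144, 136, 136, 137, 125, 121, 123, 118, 204, 222, 234, 239, 166, 119, 121, 123, 183, 146, 127, 127, 130, 220, 234]
226 [162, 136, 129, 124, 126, 123, 124, 122, 121, 181, 235, 242, 241, 223, 127, 128, 132, 130, 127, 124, 129, 130, 148, 149]
232 [221, 135, 121, 121, 128, 179, 129, 123, 127, 144, 228, 229, 221, 213, 130, 130, 130, 129, 129, 127, 131, 129, 132, 133]
238 [239, 201, 122, 118, 123, 122, 124, 133, 141, 132, 143, 129, 120, 125, 128, 129, 132, 134, 158, 177, 180, 137, 138, 131]
244 [217, 184, 122, 123, 124, 121, 131, 139, 147, 148, 128, 126, 128, 126, 128, 128, 163, 232, 237, 240, 214, 137, 137, 125]
```

Run:
```python
from h import *
im=cv2.imread('pics/w9.png'); g=cv2.cvtColor(im,cv2.COLOR_BGR2GRAY)
for v in range(146,216,3): print(v,g[v,298:346].tolist())
```

```text
146 [130, 131, 129, 130, 129, 114, 91, 89, 88, 89, 90, 91, 92, 92, 92, 91, 91, 92, 91, 92, 90, 89, 88, 89, 89, 89, 89, 90, 90, 90, 91, 91, 91, 92, 92, 92, 95, 94, 93, 95, 95, 95, 94, 94, 95, 95, 96, 96]
149 [123, 124, 124, 110, 89, 90, 90, 90, 90, 91, 93, 91, 91, 89, 84, 82, 81, 81, 81, 80, 79, 79, 79, 79, 80, 79, 81, 83, 86, 89, 90, 90, 92, 91, 91, 93, 91, 93, 93, 93, 95, 95, 95, 97, 98, 98, 97, 98]
152 [122, 119, 110, 107, 94, 93, 93, 87, 81, 70, 64, 60, 58, 56, 56, 56, 55, 55, 56, 56, 55, 58, 57, 56, 56, 55, 55, 54, 57, 54, 56, 58, 62, 74, 82, 86, 91, 91, 92, 93, 92, 93, 95, 96, 97, 99, 99, 100]
155 [150, 169, 172, 120, 87, 60, 56, 57, 56, 55, 57, 57, 56, 56, 57, 58, 55, 55, 55, 55, 53, 56, 57, 54, 55, 54, 54, 55, 56, 54, 55, 56, 55, 56, 55, 54, 58, 71, 84, 92, 93, 94, 93, 95, 95, 99, 100, 101]
158 [185, 119, 63, 54, 56, 57, 60, 57, 59, 61, 64, 62, 61, 55, 56, 57, 58, 57, 56, 56, 55, 54, 56, 54, 56, 55, 56, 55, 55, 60, 59, 57, 56, 59, 56, 56, 55, 56, 53, 54, 62, 78, 90, 96, 96, 96, 99, 99]
161 [56, 56, 56, 59, 61, 62, 63, 65, 65, 67, 69, 66, 61, 62, 63, 64, 66, 63, 65, 65, 63, 64,
[... 3191 characters left out ...]
, 125, 125, 121, 120, 121, 119, 121, 120, 121, 121, 122, 115, 76, 66, 71, 74, 73, 73, 130, 243, 255, 230, 95, 65, 67, 69, 64, 62, 80, 118, 118, 117, 117, 118, 117, 118, 117, 117, 118, 118, 119, 118, 116, 118, 118, 115, 118]
212 [125, 126, 123, 120, 120, 119, 121, 122, 121, 122, 121, 124, 123, 116, 87, 85, 76, 72, 72, 77, 106, 115, 99, 73, 73, 77, 79, 80, 98, 118, 119, 118, 119, 118, 116, 119, 120, 119, 118, 120, 118, 117, 118, 117, 116, 119, 119, 122]
215 [121, 123, 123, 124, 120, 119, 121, 123, 125, 125, 127, 129, 129, 128, 133, 136, 138, 147, 154, 159, 163, 167, 168, 177, 186, 184, 160, 135, 123, 121, 121, 117, 120, 120, 120, 120, 119, 116, 116, 118, 119, 117, 117, 118, 119, 120, 122, 121]
```

Run:
```python
from h import *
np.set_printoptions(precision=4,suppress=True)
C=load('w9');s=r.read_state();p=np.array(s['ee_pos']); M=R.from_quat(s['tcp_rot']).as_matrix();print(p)
for q in((318.3,159.5),(318.3,212.5),(318.7,186)):
  X=atz(C,*q,.036);print(X,M.T@(X-p))
print(proj(C,p+M@[0,0,.117]))
```

```text
[ 0.5187 -0.2987  0.1534]
[ 0.5056 -0.2818  0.036 ] [ 0.0213 -0.0016  0.1174]
[ 0.5288 -0.3171  0.036 ] [-0.0209 -0.0017  0.1174]
[ 0.5172 -0.2989  0.036 ] [ 0.0007 -0.0014  0.1174]
(np.float64(320.4811645705612), np.float64(187.0160291468496))
```

pendant(
  segments=[
    [0.0003,-0.0015,0.035,0,0,0],
    [0,0,0.035,0,0,0],
    [0,0,0.03,0,0,0],
    [0,0,0.02,0,0,0],
    [0,0,0.0105,0,0,0],
    [0,0,0,0,0,0],
    [0,0,0,0,0,0],
  ],
)

```text
clock: 18.18
ee_pos: [0.5169, -0.2997, 0.0234]
tcp_rot: [0.474, 0.881, -0.0, -0.0]
wrist_force: [0.4, -0.1, 0.6]
width: 0.0602
finger_force: 0.0
```

pendant(
  segments=[
    [0,0,0,0,0,0],
    [0,0,0,0,0,0],
    [0,0,0,0,0,0],
    [0,0,0,0,0,0],
    [0,0,0,0,0,0],
    [0,0,0,0,0,0],
    [0,0,0,0,0,0],
  ],
  jaw=0.005,
)

```text
clock: 18.77
ee_pos: [0.5175, -0.3004, 0.0248]
tcp_rot: [0.474, 0.881, -0.0, 0.001]
wrist_force: [-0.4, 0.4, 6.4]
width: 0.0113
finger_force: 60.4
```

```bash
python3 -c "
from cell import r
s=r.read_state();print(s['ee_pos'],s['tcp_rot'])"
```

```text
[ 0.51752153 -0.30036512  0.02483247] [ 4.73660360e-01  8.80706421e-01 -2.63601822e-04  1.41211483e-03]
```

pendant(
  segments=[
    [0,0,-0.02,0,0,0],
    [0,0,-0.04,0,0,0],
    [0,0,-0.04,0,0,0],
    [0,0,-0.04,0,0,0],
    [0,0,-0.03,0,0,0],
    [0.0287,0.0227,0,0,0,0],
    [0.0287,0.0227,0,0,0,0],
    [0.0287,0.0227,0,0,0,0],
  ],
)

```text
clock: 19.43
ee_pos: [0.5261, -0.1899, 0.1943]
tcp_rot: [0.475, 0.88, 0.0, 0.001]
wrist_force: [0.2, 0.2, -0.7]
width: 0.0111
finger_force: 59.6
```

pendant(
  segments=[
    [0.0287,0.0227,0,0,0,0],
    [0.0287,0.0227,0,0,0,0],
    [0.0287,0.0227,0,0,0,0],
    [0.0287,0.0227,0,0,0,0],
    [0.0287,0.0227,0,0,0,0],
    [0.0287,0.0227,0,0,0,0],
    [0.0287,0.0227,0,0,0,0],
    [0.0287,0.0227,0,0,0,0],
  ],
)

```text
clock: 20.1
ee_pos: [0.5506, 0.1032, 0.1935]
tcp_rot: [0.474, 0.881, 0.0, 0.0]
wrist_force: [0.3, 0.4, -0.6]
width: 0.0114
finger_force: 59.6
```

pendant(
  segments=[
    [0,0,0,0,0,-0.12],
    [0,0,0,0,0,-0.12],
    [0,0,0,0,0,-0.12],
    [0,0,0,0,0,-0.12],
    [0,0,0,0,0,-0.12],
    [0,0,0,0,0,-0.12],
    [0,0,0,0,0,-0.12],
    [0,0,0,0,0,-0.12],
  ],
)

```text
clock: 20.77
ee_pos: [0.5506, 0.1014, 0.1933]
tcp_rot: [0.01, 1.0, -0.0, -0.0]
wrist_force: [-0.7, -0.1, -0.8]
width: 0.011
finger_force: 59.6
```

pendant(
  segments=[
    [0,0,0.025,0,0,-0.12],
    [0,0,0.025,0,0,-0.095],
    [0,0,0,0,0,0],
    [0,0,0,0,0,0],
  ],
)

```text
clock: 21.1
ee_pos: [0.5494, 0.1014, 0.1423]
tcp_rot: [-0.093, 0.996, 0.0, -0.002]
wrist_force: [0.1, 0.0, 0.1]
width: 0.0113
finger_force: 59.6
```

Run:
```python
from h import *
np.set_printoptions(precision=4,suppress=True)
C=wrist('w10');s=r.read_state(); im=cv2.imread('pics/w10.png'); p=np.array(s['ee_pos']); M=R.from_quat(s['tcp_rot']).as_matrix();print(p,np.degrees(np.arctan2(M[1,0],M[0,0])),s['joint_pos'],s['width'])
u,v=map(int,proj(C,(.493,.0894,.075)));print(u,v)
X,f,n=spindle(C,im,(u-30,v-30,u+30,v+30),(.493,.0894));print(X,f,n,M.T@([X[0],X[1],.081]-p))
cv2.imwrite('pics/w10c.png',cv2.resize(im[40:390,120:520],None,fx=2,fy=2)[:600,:800])
```

```text
[0.5506 0.1014 0.1437] -169.37084156312355 [ 0.0388  0.3252 -0.1557  1.0906 -0.0001 -0.1467] 0.011056596158472027
319 116
[0.4922 0.0896 0.079 ] 0.12130332373724151 318 [ 0.0595 -0.0009  0.0627]
```

View pics/w10c.png

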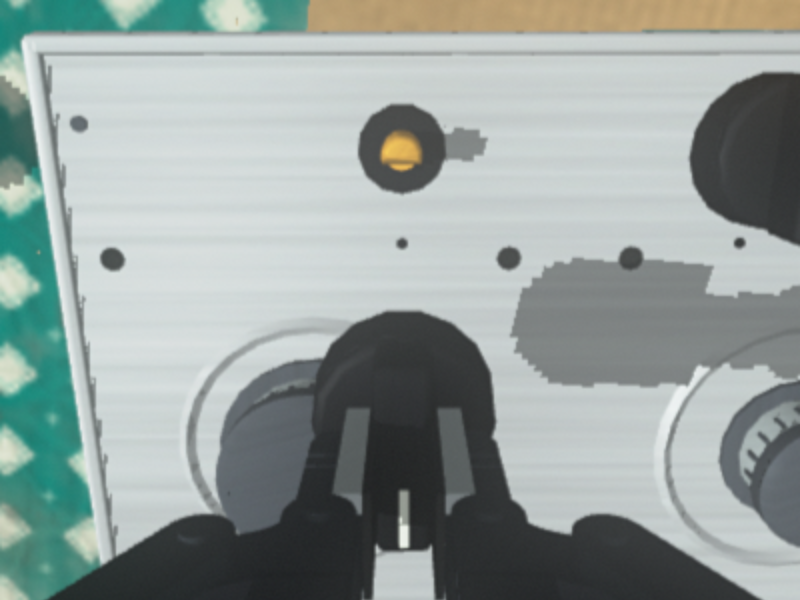

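The last view is square with the hob. The spindle's axis is at full-picture (320.7,114), and the knob's line is vertical at column 322 with its end at row 314. Next I'll work out the offset purely in tool coordinates.

Run:
```python
from h import *
np.set_printoptions(precision=4,suppress=True)
T=np.array(r.read_camera('wrist')['tool_from_camera']); C=(354.306,321.378,194.189,T[:3,3],T[:3,:3]); print(T)
z=r.read_state()['ee_pos'][2];print(z)
for zz in(.079,.081,.058): print('spindle',atz(C,320.7,114.2,z-zz))
print('collar',atz(C,321,114,z-.058))
print('pointer end',atz(C,322,314,-.0112)); print('line start',atz(C,322,285,-.0112))
for q in((276.5,240),(367.5,240),(322,195.5)): print('skirt',atz(C,*q,.0248),atz(C,*q,.0068))
```

```text
[[ 0.0008 -0.9529 -0.3032  0.0769]
 [ 1.      0.001  -0.0005 -0.0002]
 [ 0.0007 -0.3032  0.9529 -0.143 ]
 [ 0.      0.      0.      1.    ]]
0.14447592573766627
spindle [ 0.059  -0.0007  0.0655]
spindle [ 0.0592 -0.0007  0.0635]
spindle [ 0.0572 -0.0008  0.0865]
collar [ 0.0573 -0.0006  0.0865]
pointer end [-0.02    0.0001 -0.0112]
line start [-0.0055  0.     -0.0112]
skirt [-0.0014 -0.0235  0.0248] [ 0.007  -0.021   0.0068]
skirt [-0.0013  0.0237  0.0248] [0.0071 0.0211 0.0068]
skirt [0.0229 0.     0.0248] [0.0287 0.     0.0068]
```

pendant(
  segments=[
    [0.02,-0.0003,0,0,0,0],
    [0.02,-0.0003,0,0,0,0],
    [0.0188,-0.0002,0,0,0,0],
    [0,0,0.02,0,0,0],
    [0,0,0.014,0,0,0],
    [0,0,0,0,0,0],
    [0,0,0,0,0,0],
    [0,0,0,0,0,0],
  ],
)

```text
clock: 21.87
ee_pos: [0.4945, 0.0897, 0.1109]
tcp_rot: [-0.094, 0.996, -0.0, 0.001]
wrist_force: [0.3, -0.1, 0.2]
width: 0.011
finger_force: 59.6
```

pendant(
  segments=[
    [0,0,0.002,0,0,0],
    [0,0,0.002,0,0,0],
    [0,0,0.001,0,0,0],
    [0,0,0,0,0,0],
    [0,0,0,0,0,0],
  ],
)

```text
clock: 22.28
ee_pos: [0.4932, 0.0896, 0.1042]
tcp_rot: [-0.094, 0.996, -0.0, -0.0]
wrist_force: [-0.2, 0.6, -0.6]
width: 0.0113
finger_force: 59.6
```

pendant(
  segments=[
    [0,0,0.001,0,0,0],
    [0,0,0.001,0,0,0],
    [0,0,0,0,0,0],
    [0,0,0,0,0,0],
  ],
)

```text
clock: 22.62
ee_pos: [0.4932, 0.0897, 0.1021]
tcp_rot: [-0.094, 0.996, 0.0, -0.0]
wrist_force: [0.4, -0.1, -0.4]
width: 0.0115
finger_force: 59.6
```

pendant(
  segments=[
    [0,0,0.0015,0,0,0],
    [0,0,0.0015,0,0,0],
    [0,0,0,0,0,0],
    [0,0,0,0,0,0],
  ],
)

```text
clock: 22.95
ee_pos: [0.4931, 0.0897, 0.0991]
tcp_rot: [-0.094, 0.996, 0.0, -0.0]
wrist_force: [0.1, 0.8, -1.1]
width: 0.0112
finger_force: 59.6
```

pendant(
  segments=[
    [0,0,0.0015,0,0,0],
    [0,0,0.0015,0,0,0],
    [0,0,0,0,0,0],
    [0,0,0,0,0,0],
  ],
)

```text
clock: 23.28
ee_pos: [0.4932, 0.0897, 0.0961]
tcp_rot: [-0.094, 0.996, 0.0, -0.0]
wrist_force: [0.0, 0.9, -0.9]
width: 0.011
finger_force: 59.6
```

pendant(
  segments=[
    [0,0,0.0015,0,0,0],
    [0,0,0.0015,0,0,0],
    [0,0,0,0,0,0],
    [0,0,0,0,0,0],
  ],
)

```text
clock: 23.62
ee_pos: [0.4932, 0.0897, 0.0931]
tcp_rot: [-0.094, 0.996, 0.0, -0.0]
wrist_force: [0.2, 1.0, -0.9]
width: 0.0113
finger_force: 59.6
```

Sliding on freely, with no side force. Next: fully on at about 0.0908, then the spring to about 0.0858.

pendant(
  segments=[
    [0,0,0.0015,0,0,0],
    [0,0,0.0015,0,0,0],
    [0,0,0,0,0,0],
    [0,0,0,0,0,0],
  ],
)

```text
clock: 23.95
ee_pos: [0.4934, 0.0896, 0.0906]
tcp_rot: [-0.094, 0.996, -0.0, 0.0]
wrist_force: [-1.3, 1.5, 4.3]
width: 0.0112
finger_force: 60.3
```

pendant(
  segments=[
    [0,0,0.001,0,0,0],
    [0,0,0.001,0,0,0],
    [0,0,0,0,0,0],
    [0,0,0,0,0,0],
  ],
)

```text
clock: 24.28
ee_pos: [0.4935, 0.0897, 0.0887]
tcp_rot: [-0.094, 0.996, -0.0, 0.0]
wrist_force: [-2.1, 2.6, 5.6]
width: 0.0113
finger_force: 60.5
```

pendant(
  segments=[
    [0,0,0.001,0,0,0],
    [0,0,0.001,0,0,0],
    [0,0,0,0,0,0],
    [0,0,0,0,0,0],
  ],
)

```text
clock: 24.62
ee_pos: [0.4935, 0.0897, 0.0869]
tcp_rot: [-0.094, 0.996, -0.0, 0.0]
wrist_force: [-2.2, 0.7, 8.3]
width: 0.0116
finger_force: 60.7
```

pendant(
  segments=[
    [0,0,0.001,0,0,0],
    [0,0,0.001,0,0,0],
    [0,0,0,0,0,0],
    [0,0,0,0,0,0],
  ],
)

```text
clock: 24.95
ee_pos: [0.4936, 0.0897, 0.0855]
tcp_rot: [-0.094, 0.996, -0.0, 0.001]
wrist_force: [-3.3, 0.8, 12.7]
width: 0.0109
finger_force: 61.4
```

pendant(
  segments=[
    [0,0,0.001,0,0,0],
    [0,0,0,0,0,0],
    [0,0,0,0,0,0],
    [0,0,0,0,0,0],
  ],
)

```text
clock: 25.28
ee_pos: [0.4936, 0.0897, 0.0853]
tcp_rot: [-0.094, 0.996, -0.0, 0.001]
wrist_force: [-5.6, 0.7, 17.8]
width: 0.0111
finger_force: 62.2
```

pendant(
  segments=[
    [0,0,0.0005,0,0,0],
    [0,0,0,0,0,0],
    [0,0,0,0,0,0],
    [0,0,0,0,0,0],
    [0,0,0,0,0,0],
    [0,0,0,0,0,0],
  ],
)

```text
clock: 25.78
ee_pos: [0.4937, 0.0897, 0.0853]
tcp_rot: [-0.094, 0.996, -0.0, 0.001]
wrist_force: [-6.2, 0.8, 22.4]
width: 0.0112
finger_force: 62.6
```

```bash
python3 -c "
from cell import r
print(r.job_done())"
```

```text
the job is handed in; nothing more can be done
None
```

I set both burner caps flat on their burners and let go of them, then pushed the knob fully onto the spindle and handed the job in at 25.8 s, still holding it against its stop with about 22 N; no verdict came back.

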